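Dip the white-ink tank and hold the dipstick level for reading

ROBOT

A 6-joint arm with a two-finger parallel gripper is mounted at the origin on the work surface. World frame = base frame: x ahead of the robot, y to its left, z up, the work surface at z = 0. Lengths are in m, angles in rad, forces in N, time in s.
With the tool pointing down it reaches from about 0.375 to 0.825 m from the base axis. Payload 5.5 kg.
Tool frame: the origin (TCP) lies midway between the tips of the shut fingers; the grasp point (between the pads) lies grasp_offset behind it (grasp_offset is the distance from the TCP to the grasp point, in m); z points along the fingers, y is the line along which they close (so a half turn about z gives the same grasp; the last joint's range is limited). The gripper opens to 85 mm and grips with 20 to 120 N. Pads are 22 mm wide; open, the fingers measure 114 mm over their backs; the gripper's body (76 mm by 85 mm) begins 54 mm behind the grasp point. The pads swing forward as they close: fully open they stand 13 mm farther back than shut.
Start: joints at [-1.344, 0.314, -0.047, 1.21, 0, 1.571], TCP at [0.135, -0.585, 0.231] pointing down, gripper open.
Joint ranges: [-2.67, 2.67], [-0.69, 1.73], [-1.03, 1.25], [-2.08, 2.16], [-1.42, 1.45], [-3.14, 3.14]. Speed limits (rad/s): [2.39, 2.39, 3.01, 3.14, 3.14, 3.14].

INTERFACE

Orientations are given as a rotation vector (axis times angle).
In Python, from cell import * gives the robot as it stands.
- The arm moves only by the tool arm_command, never from a script. Its argument "rows" is a list of rows, each an object of numbers: "hand": the gripper's target within -1 to 1 (fully open at 1, half-way at 0, shut at -1); "tx", "ty", "tz": the shift along the tool's x, y, z in cm; "rx", "ry", "rz": the turn, a rotation vector about the tool's x, y, z in degrees. In form: [{"hand": .., "tx": .., "ty": .., "tz": .., "rx": .., "ry": .., "rz": ..}, ...]. A call has 1 to 8 rows; each row shifts and turns the commanded pose from where the row before left it, along the tool's axes as they then stand; what a row does not reach is not made up. A row lasts 1/12 s, in which the tool goes at most 41.7 mm and 7.16 degrees, less where a joint would pass 70% of its speed; a pose out of reach is approached as far as the arm can. A call is refused whole if a number of a shift passes 4.17 or a number of a turn 7.16, either way. A call with a gripper value outside its range is refused whole. The fingers move at their own pace and stop on an object; "squeeze" is the grip in N (left out, the last holds). Time passes only in rows, so rows that do not move let the fingers close. It gives the time, the measured TCP pose, the force, the opening and the grip force at its end, in the units of the state.
- get_obs(): the state, without advancing time (a new reading comes with each control period).
- capture(name): name is "side" or "top" or "wrist"; returns (picture, depth): 480x640x3 uint8, red, green, blue; 480x640 float32, m along the optical axis (not along the pixel's ray), 0 where there is no reading.
- camera_info(name): a dict with "mtx" (3x3 intrinsics, pixels), "R" (3x3) and "t" (3): a world point X has camera coordinates R X + t. Camera axes: x right, y down, z forward; pixel columns grow to the right and rows downward; lengths in m; the calibration is good to about 2 mm. A picture is of the moment at which its call begins: read the wrist's pose just before it. camera_info takes no time and is no camera call; for the wrist camera it gives the pose at the moment of the call.
- job_done(): hands the job in; it is judged then, once.
The state is a dict: "time_s": time; "q": joint angles; "qvel": joint speeds; "tau": joint torques, N m; "eef_pos": TCP position; "tool_rot": TCP orientation; "wrist_force": force on the tool from outside, world axes, zero at the start; "wrist_torque": the same for the moment, N m; "opening": finger opening in m; "gripper_force": force on a finger pad.
Only numpy, scipy, OpenCV 4.12 (cv2) and the standard library are available. Lean on these libraries where they do the work, as an engineer would, in place of code of your own. Each camera call takes 0.05 s, during which the arm holds its last target. There are 200 camera calls.

TASK

Check the level in the white-ink tank: take the gauge rod (the one with the collar, not the stirring paddle) from the drip tray, slide it down the leaning gauge tube on the tank until its collar stops on the tube's mouth, pause there a moment, and draw it right out again. Then bring it back and present it for reading: finish still holding it in the gripper, level and still, about a hand's breadth (100 mm) above its place in the drip tray, with its tip above the tray and the rod touching nothing else. Leave the paddle and everything else on the bench where it is.

Things in the scene. Friction and masses are not known exactly. Their poses are not given: they have to be found in the camera images.
- rod_grip (a point): Middle of the gauge rod's handle, on the axis. Gauge rod: loose dipstick, about 75 g, 243 mm long; black handle 20 mm diameter, 85 mm long; steel collar 30 mm diameter, 8 mm thick; then bare steel rod 8 mm diameter, 150 mm long. Starts level in the drip tray, axis 49 mm above the bench, handle overhanging the tray's -x end. Balances 26 mm past the collar. x axis: from handle to tip.
- rod_collar (a point): Centre of the gauge rod's collar face that looks to the tip (it stops on the gauge tube's mouth): 50.5 mm from rod_grip, 150 mm from rod_tip. Axes as rod_grip.
- rod_tip (a point): Tip of the gauge rod, on its axis, 200.5 mm from rod_grip; engraved rings on the last 100 mm. Axes as rod_grip.
- gauge_tube: Brass tube fixed to the tank's end, leaning 45 degrees: 15 mm bore, 21 mm outside, 75 mm long, its top 10 mm flared to a 29 mm rim with a 23 mm opening; beyond it the tank is hollow for the whole rod. Origin: centre of the mouth (rim plane), 140 mm above the bench. z axis: along the tube, outwards and up; the rod enters along -z.
- tank: White plastic ink tank, fixed, 252 x 182 mm, 156 mm high with its aluminium lid; on the lid a stirrer motor (to 224 mm, far half), a hose loop (204 mm) and a filler cap (174 mm). Origin: centre of its underside, on the bench. x axis: level, from the gauge-tube end to the other; the tube's mouth is at x -155, y 0, z 140 mm.
- drip_tray: Steel drip tray, fixed, 210 x 160 mm, rim 18 mm, with two notched cross rests (x -75 and +40 mm, tops at 57 mm; notches 12 mm wide hold an 8 mm shaft at 49 mm height). Lanes at y -40 and +40 mm: one has the gauge rod, the other the paddle, handle middles at x -135.5 mm, outside the tray. Origin: centre of its underside. x axis: level, the way the tips point.
- paddle_mid (a point): Stirring paddle, loose, to be left lying in the tray: handle and 8 mm shaft like the gauge rod's, but no collar, and a flat blade 45 x 30 mm at the end. This point is on the shaft, 68 mm from the handle's end. x axis: from handle to blade.
- ink_bottle_a: White ink bottle, 72 mm diameter, 170 mm high, standing; leave alone. Origin: centre of its underside.
- ink_bottle_b: Another bottle like ink_bottle_a; leave alone. Origin: centre of its underside.
- swab_jar: Clear jar of cleaning swabs, 60 mm diameter, 75 mm high (swabs to 120 mm), standing; leave alone. Origin: centre of its underside.
- tape_roll: Roll of paper tape lying flat, 90 mm diameter, 24 mm high; leave alone. Origin: centre of its underside.
- ink_filter: Black ink filter capsule, 38 mm diameter, 103 mm high, standing; leave alone. Origin: centre of its underside.
- squeegee: Wooden squeegee with a rubber blade lying flat, 72 x 200 mm, 22 mm high; leave alone. Origin: under the middle of its wooden bar.
Things that resemble listed ones, but are neither listed nor needed, are in the scene too. Leave any green or yellow look-alike of the part that bears rod_grip alone.

How it is judged:
On the way, in this order (a step that is already met when the one before it is completed fails the run):
1. the rod is down the gauge tube with its collar stopped on the mouth (z of rod_collar in the frame of gauge_tube between -0.004 and 0.004 m and x of rod_collar in the frame of gauge_tube between -0.007 and 0.007 m and y of rod_collar in the frame of gauge_tube between -0.007 and 0.007 m and angle between the x axis of rod_tip and the z axis of gauge_tube, either way round below 0.12 rad and z of rod_tip in the frame of gauge_tube below -0.14 m), for 0.2 s.
2. the rod is drawn right out of the tube (z of rod_tip in the frame of gauge_tube above 0.005 m), for 0.1 s.
At the end, for the whole second after the job is handed in: The gripper still holds the gauge rod, at rest (under 0.03 m/s), level within 8 degrees, its tip within the drip tray's 210 x 160 mm outline and 80 to 300 mm above the bench, touching neither tray, tank nor paddle; the paddle lies within 20 mm of where it was (angle between rod_tip's own x axis and vertical between 1.4308 and 1.7108 rad and x of rod_tip in the frame of drip_tray between -0.105 and 0.105 m and y of rod_tip in the frame of drip_tray between -0.08 and 0.08 m and z of rod_tip in the frame of drip_tray between 0.08 and 0.3 m and contact force between the fingers and gauge_rod above 2 N and contact force between gauge_rod and drip_tray below 0.05 N and contact force between gauge_rod and tank below 0.05 N and contact force between gauge_rod and paddle below 0.05 N and linear speed of gauge_rod below 0.03 m/s and distance of paddle_mid from where it was at the start of the episode below 0.02 m); the arm keeps its last pose, push and grip.
It fails at once if a bystander on the bench is moved by more than 25 mm or tipped (distance of any of ink_bottle_a, ink_bottle_b, swab_jar, tape_roll, ink_filter, squeegee from where it was at the start of the episode above 0.025 m or angle between any of ink_bottle_a, ink_bottle_b, swab_jar, tape_roll, ink_filter, squeegee's own z axis and vertical above 0.5 rad).
It fails at once if the stirring paddle is moved by more than 40 mm (distance of paddle_mid from where it was at the start of the episode above 0.04 m).
It also fails if it takes over 48 s, if anything falls off the work surface, if the arm or the gripper's body presses on something with over 40 N, if the wrist force passes 120 N, or if a joint passes its speed limit or range.

## Working session

There is one attempt and no reset: what is moved stays moved. The work goes in short steps, Python scripts to look and compute and a tool call to move; the robot and the scene stay as the last step left them, time stands still between calls to the robot, and variables do not carry over. Pictures are saved under pics/ and viewed, at most 13 in all, crops included, and the job is handed in when it is done.

Besides the shell and the picture viewer there is one more tool, called after "Request:" as name(argument=value, ...) on one line, values as JSON. arm_command: Moves the arm, as the interface text tells. Its arguments: {"type":"object","properties":{"rows":{"type":"array","items":{"type":"object","properties":{"hand":{"type":"number"},"tx":{"type":"number"},"ty":{"type":"number"},"tz":{"type":"number"},"rx":{"type":"number"},"ry":{"type":"number"},"rz":{"type":"number"}}}},"squeeze":{"type":"number"}},"required":["rows"]}

```bash
ls; mkdir -p pics; python3 - <<'E'
from cell import *
import cv2,numpy as np
for n in ("top","side"):
    im,d=capture(n); cv2.imwrite(f"pics/{n}0.png",im[:,:,::-1]); np.save(f"pics/{n}0.npy",d)
    c=camera_info(n); print(n,c['mtx'].round(1).tolist(),c['R'].round(3).tolist(),c['t'].round(3).tolist())
o=get_obs(); print(o)
E
```

```text
pics
top [[534.4, 0.0, 322.6], [0.0, 534.4, 235.0], [0.0, 0.0, 1.0]] [[-0.022, -1.0, -0.012], [-0.991, 0.024, -0.135], [0.135, 0.009, -0.991]] [-0.004, 0.549, 1.54]
side [[592.6, 0.0, 316.5], [0.0, 592.6, 240.2], [0.0, 0.0, 1.0]] [[-0.778, -0.628, -0.004], [-0.384, 0.481, -0.788], [0.497, -0.612, -0.616]] [0.408, 0.315, 1.474]
{'time_s': 0.1, 'q': array([-1.34401669e+00,  3.14124061e-01, -4.79706008e-02,  1.21019368e+00,
        9.01090280e-06,  1.57076706e+00]), 'qvel': array([ 0.00082287, -0.00146484,  0.00252014, -0.00178946, -0.0014285 ,
        0.00045562]), 'tau': array([ 3.00243182e-04, -5.40767670e+01,  3.40540946e+01,  1.11913748e-02,
        9.75228704e-05,  3.48430362e-06]), 'eef_pos': array([ 0.13479233, -0.58413806,  0.23054323]), 'tool_rot': array([-3.11993903e+00, -3.55339555e-01,  2.50960495e-04]), 'wrist_force': array([0.08327049, 0.6804858 , 0.65541694]), 'wrist_torque': array([-0.03517374,  0.01101759,  0.01823985]), 'gripper_force': 0.0, 'opening': 0.08531446327533704}
```

View pics/top0.png

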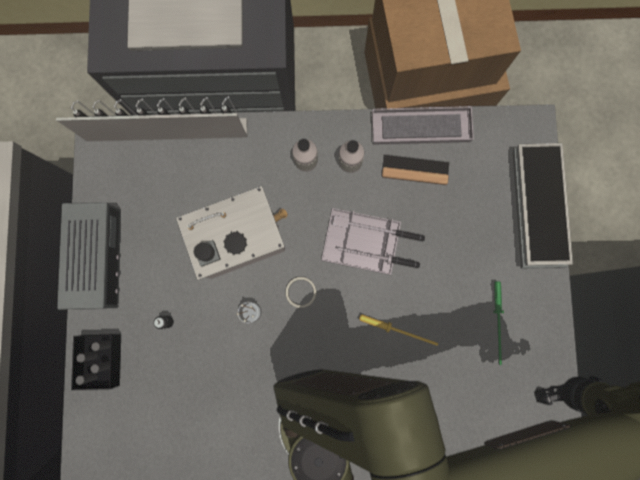

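View pics/side0.png

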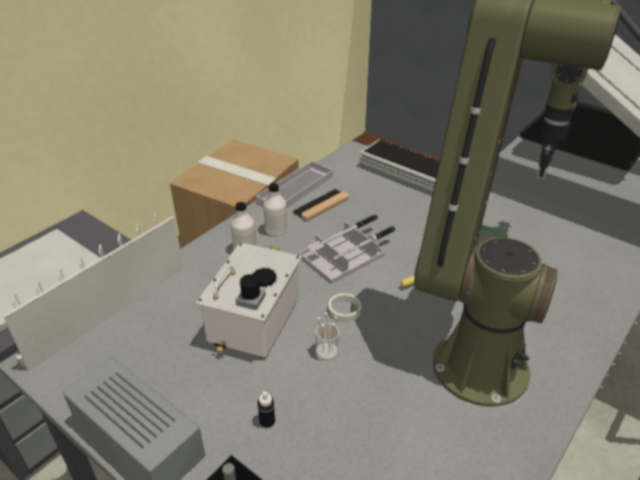

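The top view shows the tray at about (362,241), with black handles at (412,237) and (405,263). The tank is at (231,233) with its brass tube at (281,213). In the side view the tube is hidden behind the tank, so I'll zoom in on the top view.

```bash
cat > h.py <<'E'
from cell import *
import cv2,numpy as np
from scipy.spatial.transform import Rotation as Ro
def ray(n,px,z,ci=None):
    c=ci or camera_info(n); R=np.array(c['R']);t=np.array(c['t'])
    d=R.T@(np.linalg.inv(c['mtx'])@np.array([px[0],px[1],1.])); o=-R.T@t
    return o+d*(z-o[2])/d[2]
def proj(n,X,ci=None):
    c=ci or camera_info(n); p=c['mtx']@(np.array(c['R'])@np.array(X)+np.array(c['t'])); return p[:2]/p[2]
E
python3 - <<'E'
from h import *
im=cv2.imread("pics/top0.png")
a=cv2.resize(im[195:285,260:440],(800,400),interpolation=cv2.INTER_CUBIC)
cv2.imwrite("pics/c1.png",a)
for nm,p,z in [("h1",(412,237),.049),("h2",(405,263),.049),("tube",(284,211),.14),("tank",(231,233),.156),("jar",(249,312),.05),("tape",(301,292),.02),("botA",(305,153),.1),("botB",(351,153),.1),("filt",(162,322),.1)]: print(nm,ray("top",p,z).round(3))
hsv=cv2.cvtColor(im,cv2.COLOR_BGR2HSV)
m=((hsv[:,:,2]<60)).astype(np.uint8); m[:,:385]=0;m[:,430:]=0;m[:225]=0;m[275:]=0
for c in cv2.findContours(m,0,2)[0]:
    if cv2.contourArea(c)>30: print(cv2.minAreaRect(c))
m=cv2.inRange(hsv,(5,90,40),(30,255,255)); m[:,:265]=0;m[:,295:]=0;m[:195]=0;m[230:]=0
ys,xs=np.nonzero(m);print(len(xs),xs.min(),xs.max(),ys.min(),ys.max(),np.c_[xs,ys].mean(0))
# tank lid
d=np.load("pics/top0.npy");c=camera_info("top")
v,u=np.mgrid[0:480,0:640];P=np.stack([(u-c['mtx'][0][2])/c['mtx'][0][0]*d,(v-c['mtx'][1][2])/c['mtx'][1][1]*d,d],-1)
W=(P-np.array(c['t']))@np.array(c['R'])
m=((W[...,2]>.135)&(d>0)).astype(np.uint8);m[:170]=0;m[285:]=0;m[:,:170]=0;m[:,275+15:]=0
k=max(cv2.findContours(m,0,2)[0],key=cv2.contourArea);r=cv2.minAreaRect(k);print("lid",r,np.median(W[m>0],0))
for p in cv2.boxPoints(r):print(ray("top",p,.156).round(3))
for p in xs.mean(),:
  print(W[ys,xs][::6].round(3))
E
```

```text
h1 [ 0.535 -0.278  0.049]
h2 [ 0.46  -0.255  0.049]
tube [0.605 0.088 0.14 ]
tank [0.544 0.232 0.156]
jar [0.329 0.199 0.05 ]
tape [0.384 0.05  0.02 ]
botA [0.781 0.028 0.1  ]
botB [ 0.778 -0.105  0.1  ]
filt [0.307 0.434 0.1  ]
((405.6346130371094, 261.8269348144531), (16.4737548828125, 5.295135498046875), 11.309932708740234)
((411.0, 235.5), (15.885407447814941, 4.5106706619262695), 11.309932708740234)
85 274 286 209 220 [280.31764706 214.52941176]
lid ((229.42137145996094, 231.81996154785156), (65.56194305419922, 93.46064758300781), 69.59011840820312) [0.54816192 0.23479951 0.15755592]
[0.591 0.389 0.156]
[0.677 0.147 0.156]
[0.504 0.086 0.156]
[0.421 0.324 0.156]
[[ 0.611  0.093  0.137]
 [ 0.604  0.101  0.147]
 [ 0.607  0.086  0.128]
 [ 0.604  0.088  0.13 ]
 [ 0.602  0.097  0.127]
 [ 0.598  0.111  0.135]
 [ 0.6    0.095  0.123]
 [ 0.595  0.111  0.133]
 [ 0.596  0.095  0.126]
 [ 0.593  0.114  0.131]
 [ 0.59   0.096  0.143]
 [ 0.59   0.111  0.133]
 [ 0.588  0.093  0.142]
 [ 0.588  0.1    0.127]
 [ 0.337 -0.031  1.6  ]]
```

View pics/c1.png

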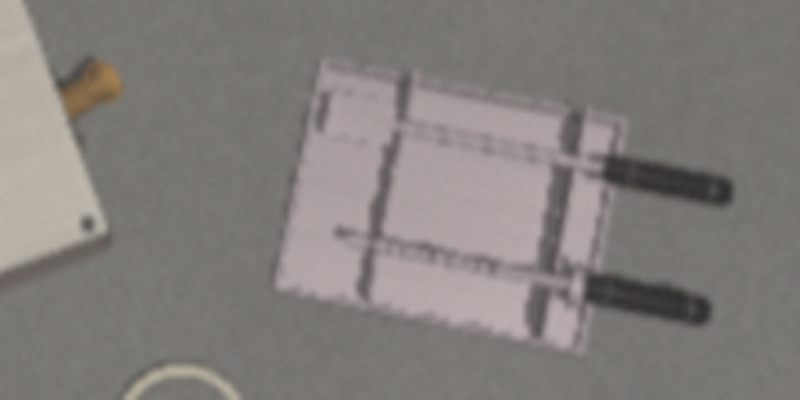

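The gauge rod is the lower one. Its handle is at (405.6,261.8), its collar at about (390,259) and its tip at about (336.5,247). The rod with the blade, above it, is the paddle. The tube mouth comes out at about (0.600,0.090), which agrees with the tank's lid.

```bash
cat >> h.py <<'E'
from scipy.linalg import logm
import cell
GO=getattr(cell,'grasp_offset',None)
def pose():
    o=get_obs(); return np.array(o['eef_pos']),Ro.from_rotvec(o['tool_rot'])
def plan(p1,R1,vmax=4.0,wmax=7.0,n=None):
    "rows (identical body twist) from measured TCP pose to TCP p1, Rotation R1"
    p0,R0=pose(); d=R0.inv().apply(np.array(p1)-p0)*100; w=(R0.inv()*R1).as_rotvec()
    N=n or int(max(np.ceil(np.linalg.norm(d)/vmax),np.ceil(np.degrees(np.linalg.norm(w))/wmax),1))
    while 1:
        S=sum(Ro.from_rotvec(w*k/N).as_matrix() for k in range(N)); t=np.linalg.solve(S,d)
        if n or np.linalg.norm(t)<=vmax: break
        N+=1
    print("N",N,"t",t.round(2),"r",np.degrees(w/N).round(2),"| total d",d.round(2),"w",np.degrees(w).round(1))
def frame(x,z):
    x=np.array(x)/np.linalg.norm(x); z=np.array(z)-x*np.dot(x,z); z/=np.linalg.norm(z)
    return Ro.from_matrix(np.c_[x,np.cross(z,x),z])
E
python3 - <<'E'
from h import *
print("GO",GO,[n for n in dir(cell) if not n.startswith('_')])
h=ray("top",(405.6,261.8),.052);c=ray("top",(390.5,259.1),.049);t=ray("top",(336.5,247.2),.049)
print(h,c,t,np.linalg.norm(t-h))
u=(t-h);u[2]=0;u/=np.linalg.norm(u);print(u,np.degrees(np.arctan2(u[1],u[0])))
plan([h[0],h[1],.22],frame(u,[0,0,-1]))
E
```

```text
GO 0.0187 ['Unreachable', 'camera_info', 'capture', 'get_obs', 'grasp_offset', 'job_done']
[ 0.46293384 -0.25596897  0.052     ] [ 0.47206102 -0.21293793  0.049     ] [ 0.51055983 -0.05693545  0.049     ] 0.20467432683942724
[0.23271659 0.97254459 0.        ] 76.54293804060875
N 13 t [ 3.75 -0.18  0.08] r [-0.01 -0.   -4.89] | total d [ 39.35 -24.6    1.09] w [ -0.1  -0.  -63.5]
```

Request:
arm_command(rows=[{"tx": 3.75,"ty": -0.18,"tz": 0.08,"rz": -4.89,"hand": 1},{"tx": 3.75,"ty": -0.18,"tz": 0.08,"rz": -4.89,"hand": 1},{"tx": 3.75,"ty": -0.18,"tz": 0.08,"rz": -4.89,"hand": 1},{"tx": 3.75,"ty": -0.18,"tz": 0.08,"rz": -4.89,"hand": 1},{"tx": 3.75,"ty": -0.18,"tz": 0.08,"rz": -4.89,"hand": 1},{"tx": 3.75,"ty": -0.18,"tz": 0.08,"rz": -4.89,"hand": 1},{"tx": 3.75,"ty": -0.18,"tz": 0.08,"rz": -4.89,"hand": 1}])

```text
invalid input
```

Request:
arm_command(rows=[{"tx": 3.75,"ty": -0.18,"tz": 0.08,"rz": -4.89,"hand": 1},{"tx": 3.75,"ty": -0.18,"tz": 0.08,"rz": -4.89,"hand": 1},{"tx": 3.75,"ty": -0.18,"tz": 0.08,"rz": -4.89,"hand": 1},{"tx": 3.75,"ty": -0.18,"tz": 0.08,"rz": -4.89,"hand": 1},{"tx": 3.75,"ty": -0.18,"tz": 0.08,"rz": -4.89,"hand": 1},{"tx": 3.75,"ty": -0.18,"tz": 0.08,"rz": -4.89,"hand": 1},{"hand": 1},{"hand": 1}])

```text
invalid input
```

```bash
python3 - <<'E'
from h import *
p,R=pose();print(p,R.as_matrix().round(3))
ci=camera_info("wrist"); im,d=capture("wrist"); cv2.imwrite("pics/w1.png",im[:,:,::-1]);np.save("pics/w1.npy",d)
import pickle;pickle.dump(ci,open("pics/w1.pkl","wb"))
print(ci['mtx'].round(0).tolist(),(-np.array(ci['R']).T@ci['t']).round(3),ci['R'].round(2).tolist())
for X in ([.463,-.256,.049],[.4745,-.207,.049],[.5106,-.057,.049]): print(proj("wrist",X,ci))
E
```

```text
[ 0.13479233 -0.58413806  0.23054323] [[ 0.974  0.225 -0.   ]
 [ 0.225 -0.974  0.001]
 [ 0.    -0.001 -1.   ]]
[[409.0, 0.0, 319.0], [0.0, 409.0, 239.0], [0.0, 0.0, 1.0]] [ 0.212 -0.567  0.373] [[0.22, -0.97, -0.0], [-0.93, -0.21, 0.31], [-0.31, -0.07, -0.95]]
[-160.93728154 -539.84497647]
[-268.03304165 -608.69493633]
[-647.09021619 -855.24678298]
```

View pics/w1.png

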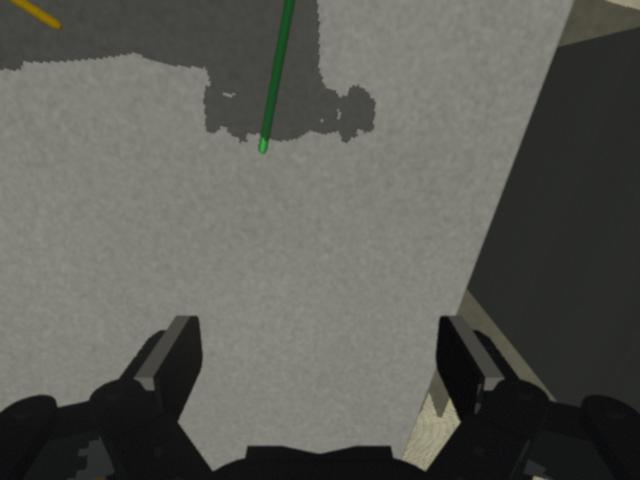

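The calls were refused, probably because every key is required. The wrist camera sits on the tool's +x side, so I'll grasp with the tool tilted 25° to keep it clear of the tank lid later.

```bash
python3 - <<'E'
from h import *
u=np.array([.2327,.9725,0]);s,c=np.sin(np.radians(25)),np.cos(np.radians(25))
z=u*s+np.array([0,0,-c]);g=np.array([.463,-.256,.17])
R=frame(u,z);print(R.as_matrix().round(3))
plan(g+GO*z,R)
E
```

```text
[[ 0.233  0.973 -0.   ]
 [ 0.973 -0.233  0.   ]
 [ 0.    -0.    -1.   ]]
N 13 t [ 3.81 -0.21  0.6 ] r [-0.01 -0.   -4.89] | total d [ 39.71 -25.3    7.79] w [ -0.1  -0.  -63.5]
```

Request:
arm_command(squeeze=80, rows=[{"hand": 1,"tx": 2,"ty": 0,"tz": -1,"rx": 0,"ry": 0,"rz": -4}])

```text
time_s: 0.23
eef_pos: [0.1518, -0.5794, 0.2391]
tool_rot: [-3.104, -0.459, 0.003]
wrist_force: [0.6, 0.4, 0.5]
opening: 0.0851
gripper_force: 0.0
```

```bash
cat >> h.py <<'E'
def tiltR(u,a):
    "tool x along level dir u, raised by a deg (tool z leaning toward +u)"
    a=np.radians(a);u=np.array(u,float);u/=np.linalg.norm(u);k=np.array([0,0,1.])
    return frame(u*np.cos(a)+k*np.sin(a),u*np.sin(a)-k*np.cos(a))
E
python3 - <<'E'
from h import *
R=tiltR([.2327,.9725,0],25);g=np.array([.463,-.256,.17])
plan(g+GO*R.as_matrix()[:,2],R)
E
```

```text
N 13 t [ 3.48 -0.09  1.39] r [ 0.98  1.74 -4.52] | total d [ 39.56 -22.58   8.64] w [ 12.8  22.6 -58.8]
```

Request:
arm_command(rows=[{"hand": 1,"tx": 3.48,"ty": -0.09,"tz": 1.39,"rx": 0.98,"ry": 1.74,"rz": -4.52},{"hand": 1,"tx": 3.48,"ty": -0.09,"tz": 1.39,"rx": 0.98,"ry": 1.74,"rz": -4.52},{"hand": 1,"tx": 3.48,"ty": -0.09,"tz": 1.39,"rx": 0.98,"ry": 1.74,"rz": -4.52},{"hand": 1,"tx": 3.48,"ty": -0.09,"tz": 1.39,"rx": 0.98,"ry": 1.74,"rz": -4.52},{"hand": 1,"tx": 3.48,"ty": -0.09,"tz": 1.39,"rx": 0.98,"ry": 1.74,"rz": -4.52},{"hand": 1,"tx": 3.48,"ty": -0.09,"tz": 1.39,"rx": 0.98,"ry": 1.74,"rz": -4.52},{"hand": 1,"tx": 3.48,"ty": -0.09,"tz": 1.39,"rx": 0.98,"ry": 1.74,"rz": -4.52}])

```text
time_s: 0.82
eef_pos: [0.3641, -0.4443, 0.1677]
tool_rot: [-2.71, -1.235, -0.286]
wrist_force: [-0.5, 0.1, -0.2]
opening: 0.0855
gripper_force: 0.0
```

Request:
arm_command(rows=[{"hand": 1,"tx": 3.48,"ty": -0.09,"tz": 1.39,"rx": 0.98,"ry": 1.74,"rz": -4.52},{"hand": 1,"tx": 3.48,"ty": -0.09,"tz": 1.39,"rx": 0.98,"ry": 1.74,"rz": -4.52},{"hand": 1,"tx": 3.48,"ty": -0.09,"tz": 1.39,"rx": 0.98,"ry": 1.74,"rz": -4.52},{"hand": 1,"tx": 3.48,"ty": -0.09,"tz": 1.39,"rx": 0.98,"ry": 1.74,"rz": -4.52},{"hand": 1,"tx": 3.48,"ty": -0.09,"tz": 1.39,"rx": 0.98,"ry": 1.74,"rz": -4.52},{"hand": 1,"tx": 3.48,"ty": -0.09,"tz": 1.39,"rx": 0.98,"ry": 1.74,"rz": -4.52},{"hand": 1,"tx": 0,"ty": 0,"tz": 0,"rx": 0,"ry": 0,"rz": 0},{"hand": 1,"tx": 0,"ty": 0,"tz": 0,"rx": 0,"ry": 0,"rz": 0}])

```text
time_s: 1.48
eef_pos: [0.4664, -0.2474, 0.1549]
tool_rot: [-2.22, -1.761, -0.491]
wrist_force: [-0.6, -0.6, 0.1]
opening: 0.0855
gripper_force: 0.0
```

```bash
python3 - <<'E'
from h import *
p,R=pose();print(p,R.as_matrix().round(3))
ci=camera_info("wrist"); im,d=capture("wrist"); cv2.imwrite("pics/w1.png",im[:,:,::-1])
import pickle;pickle.dump(ci,open("pics/w1.pkl","wb"))
for X in ([.463,-.256,.049],[.4745,-.207,.049],[.5106,-.057,.049],[.6,.09,.14]): print(proj("wrist",X,ci))
E
```

```text
[ 0.46635052 -0.24743169  0.15491118] [[ 0.206  0.974  0.098]
 [ 0.884 -0.228  0.408]
 [ 0.42   0.002 -0.908]]
[317.12966916 318.73959203]
[317.19243679 241.47883003]
[318.60495161  24.16680131]
[ 419.36533509 -372.15415192]
```

View pics/w1.png

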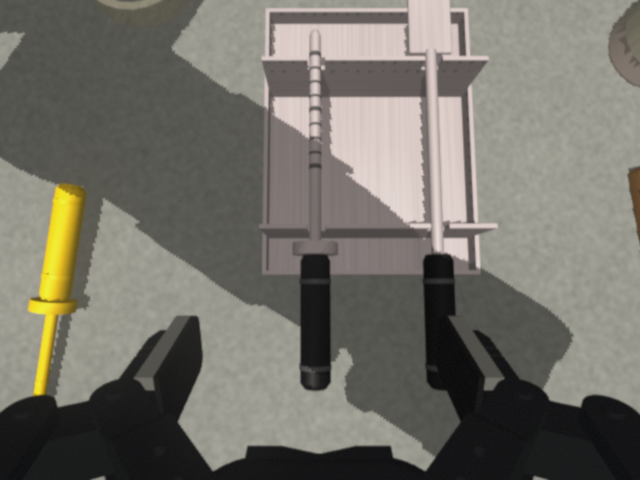

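The picture shows the gauge rod at column 315–316, with its tip at (315,31), collar at (316,242–255) and handle end at (315,386). The paddle is at column 435. The predictions match to a few pixels.

```bash
python3 - <<'E'
from h import *
import pickle;ci=pickle.load(open("pics/w1.pkl","rb"))
t=ray("",(315.2,31),.050,ci);e=ray("",(315.2,386),.046,ci);c=ray("",(316,248),.055,ci)
print(t,e,c,np.linalg.norm(t-e))
u=t-e;u[2]=0;u/=np.linalg.norm(u);print(u)
g=(t-200.5e-3*u+e+42.5e-3*u)/2;g[2]=.049;print("grip",g)
R=tiltR(u,25);plan(g+GO*R.as_matrix()[:,2],R)
E
```

```text
[ 0.50694508 -0.06212826  0.05      ] [ 0.45204186 -0.2973698   0.046     ] [ 0.47265542 -0.21159843  0.055     ] 0.24159665981478956
[0.22728275 0.97382881 0.        ]
grip [ 0.46153813 -0.25668151  0.049     ]
N 4 t [-1.32 -0.08  2.78] r [ 0.05  0.05 -0.01] | total d [-5.25 -0.31 11.13] w [ 0.2  0.2 -0.1]
```

Request:
arm_command(rows=[{"hand": 1,"tx": -1.05,"ty": -0.06,"tz": 2.23,"rx": 0,"ry": 0,"rz": 0},{"hand": 1,"tx": -1.05,"ty": -0.06,"tz": 2.23,"rx": 0,"ry": 0,"rz": 0},{"hand": 1,"tx": -1.05,"ty": -0.06,"tz": 2.23,"rx": 0,"ry": 0,"rz": 0},{"hand": 1,"tx": -1.05,"ty": -0.06,"tz": 2.23,"rx": 0,"ry": 0,"rz": 0},{"hand": 1,"tx": -1.05,"ty": -0.06,"tz": 2.2,"rx": 0,"ry": 0,"rz": 0},{"hand": 1,"tx": 0,"ty": 0,"tz": 0,"rx": 0,"ry": 0,"rz": 0},{"hand": 1,"tx": 0,"ty": 0,"tz": 0,"rx": 0,"ry": 0,"rz": 0}])

```text
time_s: 2.12
eef_pos: [0.4624, -0.2496, 0.0318]
tool_rot: [-2.223, -1.755, -0.491]
wrist_force: [-0.6, 0.0, -0.2]
opening: 0.0854
gripper_force: 0.0
```

Request:
arm_command(squeeze=80, rows=[{"hand": -1,"tx": 0,"ty": 0,"tz": 0,"rx": 0,"ry": 0,"rz": 0},{"hand": -1,"tx": 0,"ty": 0,"tz": 0,"rx": 0,"ry": 0,"rz": 0},{"hand": -1,"tx": 0,"ty": 0,"tz": 0,"rx": 0,"ry": 0,"rz": 0},{"hand": -1,"tx": 0,"ty": 0,"tz": 0,"rx": 0,"ry": 0,"rz": 0},{"hand": -1,"tx": 0,"ty": 0,"tz": 0,"rx": 0,"ry": 0,"rz": 0},{"hand": -1,"tx": 0,"ty": 0,"tz": 0,"rx": 0,"ry": 0,"rz": 0},{"hand": -1,"tx": 0,"ty": 0,"tz": 0,"rx": 0,"ry": 0,"rz": 0},{"hand": -1,"tx": 0,"ty": 0,"tz": 0,"rx": 0,"ry": 0,"rz": 0}])

```text
time_s: 2.78
eef_pos: [0.4639, -0.2494, 0.0327]
tool_rot: [-2.223, -1.76, -0.493]
wrist_force: [1.3, -0.9, 2.3]
opening: 0.0176
gripper_force: 78.0
```

```bash
python3 - <<'E'
from h import *
o=get_obs();print(o['eef_pos'],o['opening'],o['gripper_force'],o['wrist_force'],o['q'])
p,R=pose();Rm=R.as_matrix();print("grasp",p-GO*Rm[:,2],Rm.round(3))
u=np.array([.2273,.9738,0]);T=np.array([p[0],p[1],p[2]+.12])
plan(T,R)
E
```

```text
[ 0.46389688 -0.2494276   0.03270099] 0.017580419934801455 77.9947766661644 [ 1.27808857 -0.86567512  2.25403561] [-0.7284725   0.50765081 -0.32874729  0.94737713  0.37990837  1.03278702]
grasp [ 0.46201944 -0.25704595  0.04967527] [[ 0.207  0.973  0.1  ]
 [ 0.884 -0.23   0.407]
 [ 0.42   0.004 -0.908]]
N 3 t [ 1.68  0.02 -3.63] r [0. 0. 0.] | total d [  5.03   0.05 -10.89] w [0. 0. 0.]
```

Request:
arm_command(rows=[{"hand": -1,"tx": 0.84,"ty": 0,"tz": -1.82,"rx": 0,"ry": 0,"rz": 0},{"hand": -1,"tx": 1.68,"ty": 0.02,"tz": -3.63,"rx": 0,"ry": 0,"rz": 0},{"hand": -1,"tx": 1.68,"ty": 0.02,"tz": -3.63,"rx": 0,"ry": 0,"rz": 0},{"hand": -1,"tx": 1.68,"ty": 0.02,"tz": -3.63,"rx": 0,"ry": 0,"rz": 0},{"hand": -1,"tx": 1.68,"ty": 0.02,"tz": -3.63,"rx": 0,"ry": 0,"rz": 0},{"hand": -1,"tx": 0.8,"ty": 0,"tz": -1.8,"rx": 0,"ry": 0,"rz": 0},{"hand": -1,"tx": 0,"ty": 0,"tz": 0,"rx": 0,"ry": 0,"rz": 0}])

```text
time_s: 3.37
eef_pos: [0.4655, -0.2511, 0.2371]
tool_rot: [-2.227, -1.765, -0.496]
wrist_force: [0.2, -0.3, -1.6]
opening: 0.0181
gripper_force: 78.5
```

```bash
python3 - <<'E'
from h import *
o=get_obs();print(o['opening'],o['gripper_force'],o['wrist_force'],o['eef_pos'])
R=tiltR([.2273,.9738,0],25);g=np.array([.519,.006,.27]);plan(g+GO*R.as_matrix()[:,2],R,vmax=3.8)
E
```

```text
0.018126791057400088 78.52579951286316 [ 0.165441   -0.27633252 -1.56038223] [ 0.46549161 -0.2510646   0.2371124 ]
N 8 t [ 3.15 -0.08  1.24] r [0.08 0.05 0.01] | total d [25.25 -0.7   9.8 ] w [0.6 0.4 0.1]
```

Request:
arm_command(rows=[{"hand": -1,"tx": 3.15,"ty": -0.08,"tz": 1.24,"rx": 0,"ry": 0,"rz": 0},{"hand": -1,"tx": 3.15,"ty": -0.08,"tz": 1.24,"rx": 0,"ry": 0,"rz": 0},{"hand": -1,"tx": 3.15,"ty": -0.08,"tz": 1.24,"rx": 0,"ry": 0,"rz": 0},{"hand": -1,"tx": 3.15,"ty": -0.08,"tz": 1.24,"rx": 0,"ry": 0,"rz": 0},{"hand": -1,"tx": 3.15,"ty": -0.08,"tz": 1.24,"rx": 0,"ry": 0,"rz": 0},{"hand": -1,"tx": 3.15,"ty": -0.08,"tz": 1.24,"rx": 0,"ry": 0,"rz": 0},{"hand": -1,"tx": 3.15,"ty": -0.08,"tz": 1.24,"rx": 0,"ry": 0,"rz": 0},{"hand": -1,"tx": 3.15,"ty": -0.08,"tz": 1.24,"rx": 0,"ry": 0,"rz": 0}])

```text
time_s: 4.03
eef_pos: [0.5188, 0.0167, 0.2464]
tool_rot: [-2.222, -1.758, -0.49]
wrist_force: [0.4, -0.2, -1.9]
opening: 0.0179
gripper_force: 78.5
```

Request:
arm_command(rows=[{"hand": -1,"tx": 0,"ty": 0,"tz": 0,"rx": 0,"ry": 0,"rz": 0},{"hand": -1,"tx": 0,"ty": 0,"tz": 0,"rx": 0,"ry": 0,"rz": 0},{"hand": -1,"tx": 0,"ty": 0,"tz": 0,"rx": 0,"ry": 0,"rz": 0}])

```text
time_s: 4.28
eef_pos: [0.5188, 0.015, 0.2467]
tool_rot: [-2.222, -1.759, -0.489]
wrist_force: [-0.2, -0.6, -1.1]
opening: 0.0178
gripper_force: 78.5
```

```bash
python3 - <<'E'
from h import *
p,R=pose();print(p,R.as_matrix().round(3))
ci=camera_info("wrist"); im,d=capture("wrist"); cv2.imwrite("pics/w2.png",im[:,:,::-1]);np.save("pics/w2.npy",d)
import pickle;pickle.dump((ci,p,R.as_matrix()),open("pics/w2.pkl","wb"))
print(proj("wrist",[.6,.09,.14],ci))
E
```

```text
[0.5188455  0.01502626 0.24670338] [[ 0.208  0.973  0.098]
 [ 0.884 -0.23   0.407]
 [ 0.419  0.002 -0.908]]
[410.36072501 167.52938531]
```

View pics/w2.png

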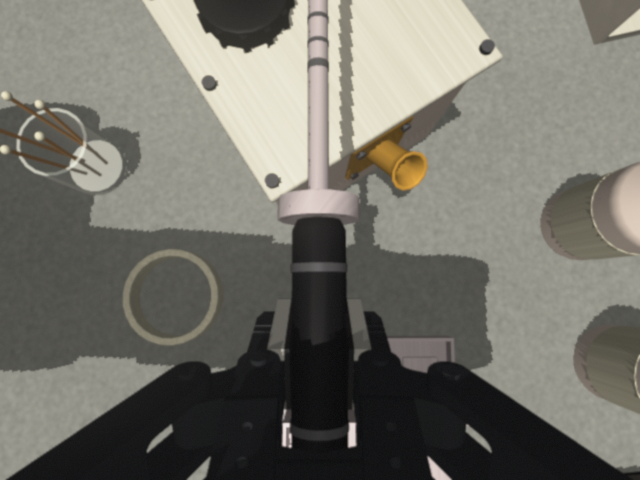

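The mouth ellipse is centred at about (410,169), against a prediction of (410.4,167.5). The tank's end edge runs between the lid screws at (272,181) and (487,47), and the held rod lies along column 318. I'll refine these.

```bash
python3 - <<'E'
from h import *
import pickle;ci,p,Rm=pickle.load(open("pics/w2.pkl","rb"));im=cv2.imread("pics/w2.png");d=np.load("pics/w2.npy")
hsv=cv2.cvtColor(im,cv2.COLOR_BGR2HSV)
m=cv2.inRange(hsv,(8,120,60),(30,255,255));m[:,:385]=0;m[:,440:]=0;m[:130]=0;m[200:]=0
k=max(cv2.findContours(m,0,1)[0],key=cv2.contourArea).reshape(-1,2)
# rim: outer right/lower part
h=cv2.convexHull(k).reshape(-1,2);sel=k[(k[:,0]>392)]
print("bbox",k.min(0),k.max(0),"ellipse",cv2.fitEllipse(sel))
a=ray("",(272,181),.157,ci);b=ray("",(487,47),.157,ci);print(a,b,np.linalg.norm(a-b))
y=(a-b);y/=np.linalg.norm(y);print("tank x dir",[-y[1],y[0]],[y[1],-y[0]],"mid",(a+b)/2)
R=np.array(ci['R']);M=ci['mtx']
def W(u,v):
    z=d[v,u];return R.T@(np.array([(u-M[0][2])/M[0][0]*z,(v-M[1][2])/M[1][1]*z,z])-ci['t'])
for v in (20,60,100,140,180): 
    row=[u for u in range(300,338) if 0<d[v,u]<.2];print(v,row[0],row[-1],W((row[0]+row[-1])//2,v).round(4))
for v in (240,300,340,400): print(v,W(319,v).round(4))
print("grasp",p-GO*Rm[:,2]); print("mouth",ray("",(410,169),.14,ci))
E
```

```text
bbox [385 130] [426 190] ellipse ((404.3724060058594, 162.70436096191406), (39.1729850769043, 57.310367584228516), 161.9423828125)
[0.50760959 0.09764387 0.157     ] [0.66488036 0.1532391  0.157     ] 0.16680804515065797
tank x dir [np.float64(0.33328868473155043), np.float64(-0.9428248260572656)] [np.float64(-0.33328868473155043), np.float64(0.9428248260572656)] mid [0.58624498 0.12544149 0.157     ]
20 307 328 [0.5437 0.1247 0.2647]
60 308 327 [0.54   0.1089 0.2647]
100 308 327 [0.5363 0.0932 0.2655]
140 308 328 [0.5331 0.0779 0.2663]
180 308 328 [0.5297 0.0636 0.2659]
240 [0.5249 0.0417 0.2718]
300 [0.5203 0.022  0.2705]
340 [0.5173 0.0093 0.2719]
400 [ 0.513  -0.0089  0.273 ]
grasp [0.51701794 0.00740877 0.26368348]
mouth [0.59950126 0.08906582 0.14      ]
```

```bash
cat > ins.py <<'E'
from h import *
import h
mouth=np.array([.5994,.0890,.14]);xd=np.array([-.3333,.9428,0]);zt=np.array([.2357,-.6667,.7071])
RI=tiltR(xd,-19.5)
def tcp(s,off=0): # s: tip distance outside mouth (m), negative inside
    return mouth+(.2005+s)*zt+off+GO*RI.as_matrix()[:,2]
E
python3 - <<'E'
from ins import *
p,R=pose();z=R.as_matrix()[:,2]
T=np.array([.6524,-.0613,.302])+GO*z
plan(T,R,3.8)
h.pose=lambda:(T,R)
plan(tcp(.025),RI,3.8,6.5)
E
```

```text
N 5 t [-0.32  2.95 -0.98] r [0. 0. 0.] | total d [-1.6  14.74 -4.91] w [0. 0. 0.]
N 9 t [-0.16 -0.    0.02] r [ 0.18 -4.78 -3.73] | total d [-1.32  0.35 -0.26] w [  1.7 -43.  -33.6]
```

Request:
arm_command(rows=[{"hand": -1,"tx": -0.32,"ty": 2.95,"tz": -0.98,"rx": 0,"ry": 0,"rz": 0},{"hand": -1,"tx": -0.32,"ty": 2.95,"tz": -0.98,"rx": 0,"ry": 0,"rz": 0},{"hand": -1,"tx": -0.32,"ty": 2.95,"tz": -0.98,"rx": 0,"ry": 0,"rz": 0},{"hand": -1,"tx": -0.32,"ty": 2.95,"tz": -0.98,"rx": 0,"ry": 0,"rz": 0},{"hand": -1,"tx": -0.32,"ty": 2.95,"tz": -0.98,"rx": 0,"ry": 0,"rz": 0}])

```text
time_s: 4.75
eef_pos: [0.6557, -0.0557, 0.2855]
tool_rot: [-2.225, -1.756, -0.491]
wrist_force: [0.1, 0.7, -0.9]
opening: 0.0178
gripper_force: 78.6
```

Request:
arm_command(rows=[{"hand": -1,"tx": -0.16,"ty": 0,"tz": 0.02,"rx": 0.18,"ry": -4.78,"rz": -3.73},{"hand": -1,"tx": -0.16,"ty": 0,"tz": 0.02,"rx": 0.18,"ry": -4.78,"rz": -3.73},{"hand": -1,"tx": -0.16,"ty": 0,"tz": 0.02,"rx": 0.18,"ry": -4.78,"rz": -3.73},{"hand": -1,"tx": -0.16,"ty": 0,"tz": 0.02,"rx": 0.18,"ry": -4.78,"rz": -3.73},{"hand": -1,"tx": -0.16,"ty": 0,"tz": 0.02,"rx": 0.18,"ry": -4.78,"rz": -3.73},{"hand": -1,"tx": -0.16,"ty": 0,"tz": 0.02,"rx": 0.18,"ry": -4.78,"rz": -3.73},{"hand": -1,"tx": -0.16,"ty": 0,"tz": 0.02,"rx": 0.18,"ry": -4.78,"rz": -3.73}])

```text
time_s: 5.33
eef_pos: [0.6548, -0.0656, 0.2825]
tool_rot: [1.87, 2.317, -0.117]
wrist_force: [0.2, -0.6, -1.0]
opening: 0.0174
gripper_force: 78.6
```

```bash
python3 - <<'E'
from ins import *
print(get_obs()['q'],get_obs()['opening'])
plan(tcp(.025),RI,3.8,6.5)
E
```

```text
[-0.01910171  0.33887841  0.09047272  1.24232413 -0.16095732  1.33244891] 0.017439090833611982
N 2 t [-0.07 -0.03  0.05] r [ 0.21 -4.65 -3.72] | total d [-0.15 -0.06  0.09] w [ 0.4 -9.3 -7.4]
```

Request:
arm_command(rows=[{"hand": -1,"tx": -0.07,"ty": -0.03,"tz": 0.05,"rx": 0.21,"ry": -4.65,"rz": -3.72},{"hand": -1,"tx": -0.07,"ty": -0.03,"tz": 0.05,"rx": 0.21,"ry": -4.65,"rz": -3.72},{"hand": -1,"tx": 0,"ty": 0,"tz": 0,"rx": 0,"ry": 0,"rz": 0},{"hand": -1,"tx": 0,"ty": 0,"tz": 0,"rx": 0,"ry": 0,"rz": 0}])

```text
time_s: 5.67
eef_pos: [0.6538, -0.0654, 0.2811]
tool_rot: [1.651, 2.33, -0.278]
wrist_force: [-0.1, 0.5, -1.5]
opening: 0.0178
gripper_force: 78.7
```

```bash
python3 - <<'E'
from ins import *
plan(tcp(.025),RI); 
im,d=capture("top");cv2.imwrite("pics/t2.png",cv2.resize(im[160:280,230:390,::-1],(800,600),interpolation=cv2.INTER_CUBIC))
im,d=capture("side");cv2.imwrite("pics/s2.png",cv2.resize(im[180:330,190:390,::-1],(800,600),interpolation=cv2.INTER_CUBIC))
p,R=pose();g=p-GO*R.as_matrix()[:,2];r=-zt
for s in (.05,.2005): print((proj("top",g+s*r)-[230,160])*5,(proj("side",g+s*r)-[190,180])*4)
print((proj("top",mouth)-[230,160])*5,(proj("side",mouth)-[190,180])*4)
E
```

```text
N 1 t [-0.21  0.02 -0.01] r [-0.02 -0.37 -0.1 ] | total d [-0.21  0.02 -0.01] w [-0.  -0.4 -0.1]
[473.87217822 137.1249377 ] [398.31811327  21.43875894]
[294.07414878 248.0597142 ] [346.65175484 231.25739613]
[267.75634423 264.79025975] [338.4679232  266.08865927]
```

View pics/t2.png

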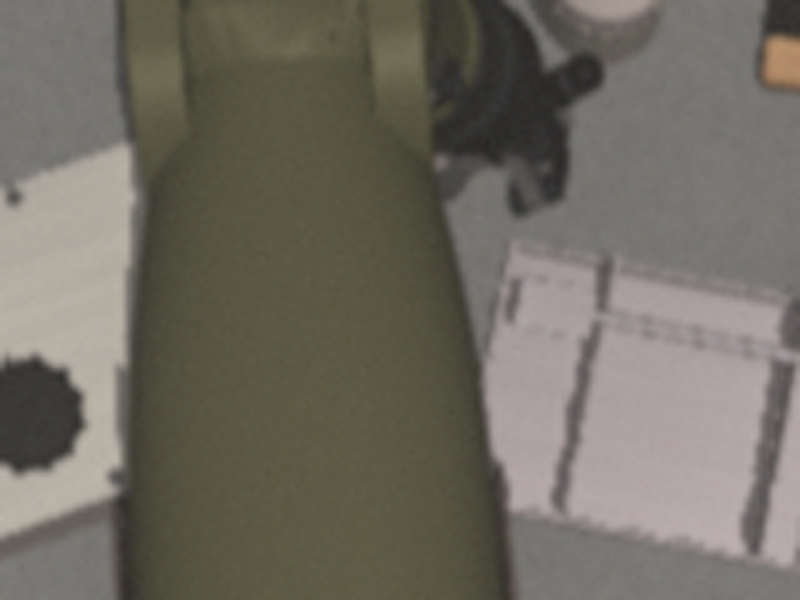

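The forearm hides the tip and the mouth in the top view, so I'll check the side view.

View pics/s2.png

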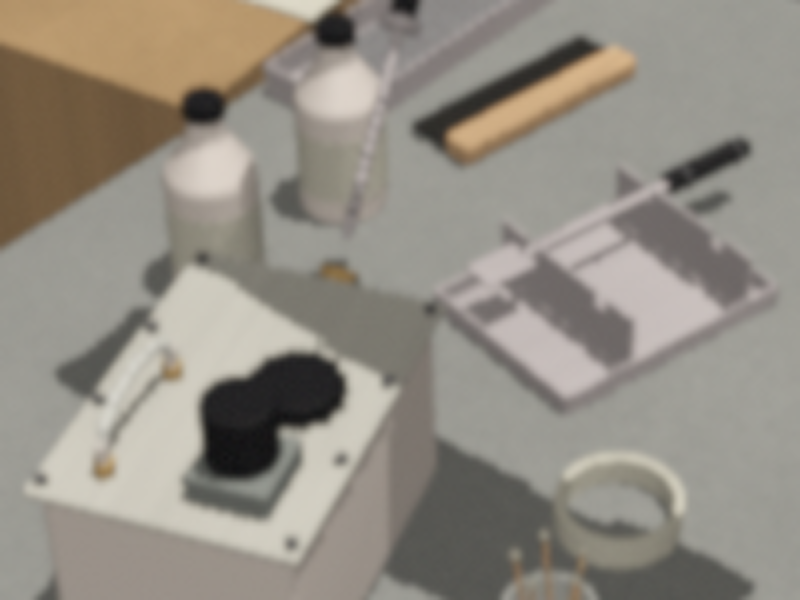

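The side view shows the tip at (348,234), against a prediction of (347,231). The mouth is at about (339,270), just below it on the axis, so the alignment is good and I'll insert.

Request:
arm_command(rows=[{"hand": -1,"tx": -0.2,"ty": 0,"tz": 0,"rx": 0,"ry": -0.4,"rz": 0},{"hand": -1,"tx": 0.9,"ty": 0,"tz": 0.43,"rx": 0,"ry": 0,"rz": 0},{"hand": -1,"tx": 0.9,"ty": 0,"tz": 0.43,"rx": 0,"ry": 0,"rz": 0},{"hand": -1,"tx": 0.9,"ty": 0,"tz": 0.43,"rx": 0,"ry": 0,"rz": 0},{"hand": -1,"tx": 0.9,"ty": 0,"tz": 0.43,"rx": 0,"ry": 0,"rz": 0},{"hand": -1,"tx": 0,"ty": 0,"tz": 0,"rx": 0,"ry": 0,"rz": 0}])

```text
time_s: 6.27
eef_pos: [0.6442, -0.039, 0.2519]
tool_rot: [1.644, 2.328, -0.286]
wrist_force: [0.3, -0.1, -1.5]
opening: 0.0178
gripper_force: 78.7
```

```bash
python3 - <<'E'
from ins import *
print(get_obs()['wrist_force'],get_obs()['wrist_torque'],get_obs()['opening'])
plan(tcp(-.015),RI);plan(tcp(-.09),RI,1.25)
im,d=capture("side");cv2.imwrite("pics/s3.png",cv2.resize(im[210:270,240:320,::-1],(800,600),interpolation=cv2.INTER_CUBIC))
print((proj("side",mouth)-[240,210])*10)
E
```

```text
[ 0.25753797 -0.1483534  -1.50424979] [ 0.34797439  0.09375518 -0.00977727] 0.01776796080122962
N 1 t [-0.23  0.04 -0.09] r [-0.08  0.07  0.1 ] | total d [-0.23  0.04 -0.09] w [-0.1  0.1  0.1]
N 6 t [1.09 0.01 0.52] r [-0.01  0.01  0.02] | total d [6.55 0.06 3.13] w [-0.1  0.1  0.1]
[346.16980799 365.22164818]
```

View pics/s3.png

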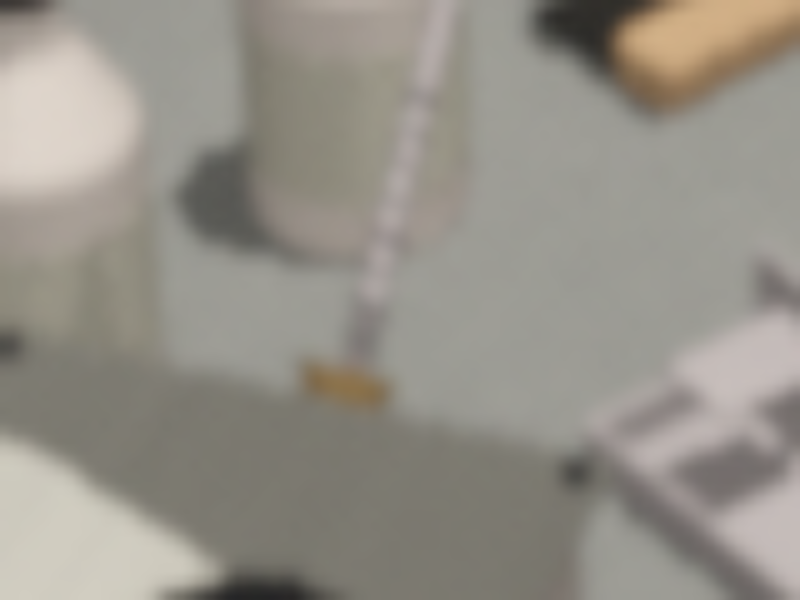

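The tip is inside the mouth (rod at (361,365), rim spanning 305–390) with no contact force. It sits about 3 mm to the −y side in tool axes, so I'll nudge it and go on.

Request:
arm_command(rows=[{"hand": -1,"tx": 0,"ty": 0.25,"tz": 0,"rx": 0,"ry": 0,"rz": 0.5},{"hand": -1,"tx": 0.9,"ty": 0,"tz": 0.43,"rx": 0,"ry": 0,"rz": 0},{"hand": -1,"tx": 0.9,"ty": 0,"tz": 0.43,"rx": 0,"ry": 0,"rz": 0},{"hand": -1,"tx": 0.9,"ty": 0,"tz": 0.43,"rx": 0,"ry": 0,"rz": 0},{"hand": -1,"tx": 0,"ty": 0,"tz": 0,"rx": 0,"ry": 0,"rz": 0},{"hand": -1,"tx": 0,"ty": 0,"tz": 0,"rx": 0,"ry": 0,"rz": 0}])

```text
time_s: 6.82
eef_pos: [0.641, -0.0191, 0.2324]
tool_rot: [1.653, 2.317, -0.282]
wrist_force: [-1.1, -0.4, -1.1]
opening: 0.0176
gripper_force: 78.7
```

```bash
python3 - <<'E'
from ins import *
print(get_obs()['wrist_force'],get_obs()['wrist_torque'],get_obs()['opening'])
plan(tcp(-.045),RI);plan(tcp(-.135),RI,1.25)
E
```

```text
[-1.13358187 -0.36049764 -1.10140745] [0.34571363 0.12558603 0.01373695] 0.01757117600829239
N 1 t [-0.04 -0.32  0.02] r [ 0.04  0.16 -0.48] | total d [-0.04 -0.32  0.02] w [ 0.   0.2 -0.5]
N 8 t [ 1.01 -0.04  0.49] r [ 0.01  0.02 -0.06] | total d [ 8.09 -0.39  3.88] w [ 0.   0.2 -0.5]
```

Request:
arm_command(rows=[{"hand": -1,"tx": 0.9,"ty": -0.1,"tz": 0.43,"rx": 0,"ry": 0,"rz": 0},{"hand": -1,"tx": 0.9,"ty": 0,"tz": 0.43,"rx": 0,"ry": 0,"rz": 0},{"hand": -1,"tx": 0.9,"ty": 0,"tz": 0.43,"rx": 0,"ry": 0,"rz": 0},{"hand": -1,"tx": 0.9,"ty": 0,"tz": 0.43,"rx": 0,"ry": 0,"rz": 0},{"hand": -1,"tx": 0.9,"ty": 0,"tz": 0.43,"rx": 0,"ry": 0,"rz": 0},{"hand": -1,"tx": 0,"ty": 0,"tz": 0,"rx": 0,"ry": 0,"rz": 0}])

```text
time_s: 7.32
eef_pos: [0.6277, 0.0147, 0.1956]
tool_rot: [1.653, 2.32, -0.284]
wrist_force: [-0.0, -1.1, -1.9]
opening: 0.0178
gripper_force: 78.7
```

```bash
python3 - <<'E'
from ins import *
p,R=pose();o=get_obs()
print("F tool",R.inv().apply(o['wrist_force']),"T tool",R.inv().apply(o['wrist_torque']),o['opening'])
plan(tcp(-.095),RI);plan(tcp(-.15),RI,1.25)
E
```

```text
F tool [-0.31924015 -0.38400047  2.10477977] T tool [0.06330373 0.39198237 0.0218706 ] 0.017777203808436053
N 1 t [-0.17 -0.19 -0.09] r [-0.05  0.1  -0.41] | total d [-0.17 -0.19 -0.09] w [-0.   0.1 -0.4]
N 5 t [ 0.96 -0.04  0.46] r [-0.01  0.02 -0.08] | total d [ 4.79 -0.22  2.27] w [-0.   0.1 -0.4]
```

Request:
arm_command(rows=[{"hand": -1,"tx": 0.9,"ty": -0.05,"tz": 0.43,"rx": 0,"ry": 0,"rz": 0},{"hand": -1,"tx": 0.9,"ty": 0,"tz": 0.43,"rx": 0,"ry": 0,"rz": 0},{"hand": -1,"tx": 0.9,"ty": 0,"tz": 0.43,"rx": 0,"ry": 0,"rz": 0},{"hand": -1,"tx": 0.9,"ty": 0,"tz": 0.43,"rx": 0,"ry": 0,"rz": 0},{"hand": -1,"tx": 0.45,"ty": 0,"tz": 0.22,"rx": 0,"ry": 0,"rz": 0},{"hand": -1,"tx": 0,"ty": 0,"tz": 0,"rx": 0,"ry": 0,"rz": 0},{"hand": -1,"tx": 0,"ty": 0,"tz": 0,"rx": 0,"ry": 0,"rz": 0}])

```text
time_s: 7.9
eef_pos: [0.6184, 0.0432, 0.1657]
tool_rot: [1.653, 2.317, -0.282]
wrist_force: [-0.3, -0.5, 0.0]
opening: 0.0177
gripper_force: 78.7
```

```bash
python3 - <<'E'
from ins import *
p,R=pose();o=get_obs()
print("F tool",R.inv().apply(o['wrist_force']),"T tool",R.inv().apply(o['wrist_torque']),o['opening'])
plan(tcp(-.15),RI,1.25)
E
```

```text
F tool [-0.37675955 -0.40549057  0.10489874] T tool [-2.05830256e-04  2.92751233e-01 -1.91215706e-03] 0.017707907199597913
N 1 t [ 0.97 -0.28  0.46] r [ 0.06  0.19 -0.51] | total d [ 0.97 -0.28  0.46] w [ 0.1  0.2 -0.5]
```

Request:
arm_command(rows=[{"hand": -1,"tx": 0.45,"ty": -0.05,"tz": 0.22,"rx": 0,"ry": 0,"rz": 0},{"hand": -1,"tx": 0.27,"ty": 0,"tz": 0.13,"rx": 0,"ry": 0,"rz": 0},{"hand": -1,"tx": 0,"ty": 0,"tz": 0,"rx": 0,"ry": 0,"rz": 0},{"hand": -1,"tx": 0,"ty": 0,"tz": 0,"rx": 0,"ry": 0,"rz": 0}])

```text
time_s: 8.23
eef_pos: [0.6163, 0.0481, 0.1602]
tool_rot: [1.654, 2.316, -0.281]
wrist_force: [-1.0, 0.7, -0.5]
opening: 0.0179
gripper_force: 78.7
```

Request:
arm_command(rows=[{"hand": -1,"tx": 0.18,"ty": 0,"tz": 0.09,"rx": 0,"ry": 0,"rz": 0},{"hand": -1,"tx": 0,"ty": 0,"tz": 0,"rx": 0,"ry": 0,"rz": 0},{"hand": -1,"tx": 0,"ty": 0,"tz": 0,"rx": 0,"ry": 0,"rz": 0}])

```text
time_s: 8.48
eef_pos: [0.6165, 0.0486, 0.1598]
tool_rot: [1.653, 2.313, -0.282]
wrist_force: [0.7, -3.9, 4.1]
opening: 0.0177
gripper_force: 79.2
```

```bash
python3 - <<'E'
from ins import *
p,R=pose();o=get_obs()
print("F tool",R.inv().apply(o['wrist_force']),"T tool",R.inv().apply(o['wrist_torque']),o['opening'])
plan(tcp(-.15),RI,1.25)
E
```

```text
F tool [-5.05959751 -0.58814325 -2.55240462] T tool [ 0.27051469 -0.82925625 -0.04117723] 0.017661547116602682
N 1 t [ 0.23 -0.27  0.1 ] r [ 0.13  0.31 -0.6 ] | total d [ 0.23 -0.27  0.1 ] w [ 0.1  0.3 -0.6]
```

The collar has met the mouth, with about 5.7 N along the rod at nearly the predicted depth. I'll press a little more and pause.

Request:
arm_command(rows=[{"hand": -1,"tx": 0.14,"ty": 0,"tz": 0.06,"rx": 0,"ry": 0,"rz": 0},{"hand": -1,"tx": 0,"ty": 0,"tz": 0,"rx": 0,"ry": 0,"rz": 0},{"hand": -1,"tx": 0,"ty": 0,"tz": 0,"rx": 0,"ry": 0,"rz": 0},{"hand": -1,"tx": 0,"ty": 0,"tz": 0,"rx": 0,"ry": 0,"rz": 0},{"hand": -1,"tx": 0,"ty": 0,"tz": 0,"rx": 0,"ry": 0,"rz": 0},{"hand": -1,"tx": 0,"ty": 0,"tz": 0,"rx": 0,"ry": 0,"rz": 0}])

```text
time_s: 8.98
eef_pos: [0.6166, 0.0486, 0.1598]
tool_rot: [1.653, 2.311, -0.283]
wrist_force: [-0.7, -7.4, 9.7]
opening: 0.0174
gripper_force: 79.6
```

```bash
python3 - <<'E'
from ins import *
p,R=pose();o=get_obs()
print("F tool",R.inv().apply(o['wrist_force']),"T tool",R.inv().apply(o['wrist_torque']),o['opening'])
plan(tcp(-.15),RI,1.25)
im,d=capture("side");cv2.imwrite("pics/s4.png",cv2.resize(im[190:270,250:330,::-1],(600,600),interpolation=cv2.INTER_CUBIC))
E
```

```text
F tool [-9.69518202 -2.96287231 -6.7703826 ] T tool [ 0.55271068 -1.53885059 -0.18031378] 0.017370845931832725
N 1 t [ 0.23 -0.28  0.1 ] r [ 0.16  0.45 -0.64] | total d [ 0.23 -0.28  0.1 ] w [ 0.2  0.4 -0.6]
```

View pics/s4.png

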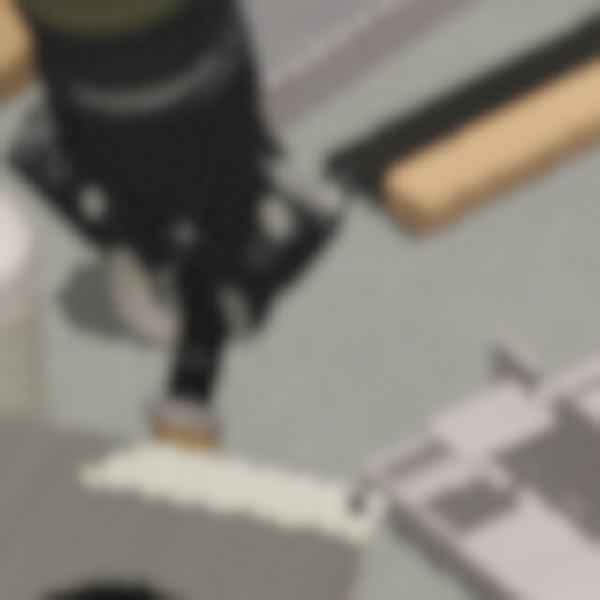

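The collar sits flush on the rim, at about (185,415) in the crop, and stops firmly. Now I'll draw it out.

Request:
arm_command(rows=[{"hand": -1,"tx": -0.45,"ty": 0,"tz": -0.22,"rx": 0,"ry": 0,"rz": 0},{"hand": -1,"tx": -1.8,"ty": 0,"tz": -0.86,"rx": 0,"ry": 0,"rz": 0},{"hand": -1,"tx": -1.8,"ty": 0,"tz": -0.86,"rx": 0,"ry": 0,"rz": 0},{"hand": -1,"tx": -1.8,"ty": 0,"tz": -0.86,"rx": 0,"ry": 0,"rz": 0},{"hand": -1,"tx": -1.8,"ty": 0,"tz": -0.86,"rx": 0,"ry": 0,"rz": 0}])

```text
time_s: 9.45
eef_pos: [0.6354, -0.0076, 0.22]
tool_rot: [1.654, 2.315, -0.28]
wrist_force: [0.5, -1.1, -0.7]
opening: 0.0177
gripper_force: 78.7
```

Request:
arm_command(rows=[{"hand": -1,"tx": -1.8,"ty": 0,"tz": -0.86,"rx": 0,"ry": 0,"rz": 0},{"hand": -1,"tx": -1.8,"ty": 0,"tz": -0.86,"rx": 0,"ry": 0,"rz": 0},{"hand": -1,"tx": -1.8,"ty": 0,"tz": -0.86,"rx": 0,"ry": 0,"rz": 0},{"hand": -1,"tx": -1.8,"ty": 0,"tz": -0.86,"rx": 0,"ry": 0,"rz": 0},{"hand": -1,"tx": -1.8,"ty": 0,"tz": -0.86,"rx": 0,"ry": 0,"rz": 0},{"hand": -1,"tx": 0,"ty": 0,"tz": 0,"rx": 0,"ry": 0,"rz": 0},{"hand": -1,"tx": 0,"ty": 0,"tz": 0,"rx": 0,"ry": 0,"rz": 0}])

```text
time_s: 10.03
eef_pos: [0.658, -0.0741, 0.2906]
tool_rot: [1.656, 2.312, -0.278]
wrist_force: [0.2, 0.4, -1.8]
opening: 0.0177
gripper_force: 78.7
```

```bash
python3 - <<'E'
from ins import *
p,R=pose();o=get_obs()
print(o['wrist_force'],o['opening'])
r=R.apply([np.cos(np.radians(25.5)),0,np.sin(np.radians(25.5))]);tip=p-GO*R.as_matrix()[:,2]+.2005*r
print("tip",tip,"out by",(tip-mouth)@zt)
# stage 1: raise/rotate level here; stage 2: go over the tray
RF=tiltR([.2273,.9738,0],25.3);z=RF.as_matrix()[:,2]
T1=np.array([.655,-.10,.33])+GO*z
plan(T1,RF,3.8,6.5)
T2=np.array([.4615,-.2567,.152])+GO*z
h.pose=lambda:(T1,RF); plan(T2,RF,3.8)
E
```

```text
[ 0.16738841  0.35583869 -1.76406701] 0.017675184613863165
tip [0.6111763  0.06586129 0.16599401] out by 0.03658261363176221
N 9 t [-0.21 -0.01 -0.26] r [-0.13  4.85  3.64] | total d [-2.34 -0.68 -1.55] w [-1.2 43.7 32.8]
N 9 t [-2.82 -1.7   0.85] r [0. 0. 0.] | total d [-25.38 -15.28   7.69] w [0. 0. 0.]
```

Request:
arm_command(rows=[{"hand": -1,"tx": -0.21,"ty": -0.01,"tz": -0.26,"rx": -0.13,"ry": 4.85,"rz": 3.64},{"hand": -1,"tx": -0.21,"ty": -0.01,"tz": -0.26,"rx": -0.13,"ry": 4.85,"rz": 3.64},{"hand": -1,"tx": -0.21,"ty": -0.01,"tz": -0.26,"rx": -0.13,"ry": 4.85,"rz": 3.64},{"hand": -1,"tx": -0.21,"ty": -0.01,"tz": -0.26,"rx": -0.13,"ry": 4.85,"rz": 3.64},{"hand": -1,"tx": -0.21,"ty": -0.01,"tz": -0.26,"rx": -0.13,"ry": 4.85,"rz": 3.64},{"hand": -1,"tx": -0.21,"ty": -0.01,"tz": -0.26,"rx": -0.13,"ry": 4.85,"rz": 3.64},{"hand": -1,"tx": -0.21,"ty": -0.01,"tz": -0.26,"rx": -0.13,"ry": 4.85,"rz": 3.64},{"hand": -1,"tx": -0.21,"ty": -0.01,"tz": -0.26,"rx": -0.13,"ry": 4.85,"rz": 3.64}])

```text
time_s: 10.7
eef_pos: [0.6568, -0.088, 0.3098]
tool_rot: [-2.21, -1.87, -0.419]
wrist_force: [-0.3, 0.1, -1.3]
opening: 0.0177
gripper_force: 78.8
```

Request:
arm_command(rows=[{"hand": -1,"tx": -0.21,"ty": -0.01,"tz": -0.26,"rx": -0.13,"ry": 4.85,"rz": 3.64},{"hand": -1,"tx": -2.82,"ty": -1.7,"tz": 0.85,"rx": 0,"ry": 0,"rz": 0},{"hand": -1,"tx": -2.82,"ty": -1.7,"tz": 0.85,"rx": 0,"ry": 0,"rz": 0},{"hand": -1,"tx": -2.82,"ty": -1.7,"tz": 0.85,"rx": 0,"ry": 0,"rz": 0},{"hand": -1,"tx": -2.82,"ty": -1.7,"tz": 0.85,"rx": 0,"ry": 0,"rz": 0},{"hand": -1,"tx": -2.82,"ty": -1.7,"tz": 0.85,"rx": 0,"ry": 0,"rz": 0},{"hand": -1,"tx": -2.82,"ty": -1.7,"tz": 0.85,"rx": 0,"ry": 0,"rz": 0}])

```text
time_s: 11.28
eef_pos: [0.5253, -0.1961, 0.1921]
tool_rot: [-2.21, -1.758, -0.491]
wrist_force: [0.7, -0.0, -1.5]
opening: 0.0178
gripper_force: 78.7
```

```bash
python3 - <<'E'
from ins import *
RF=tiltR([.2273,.9738,0],25.3);z=RF.as_matrix()[:,2]
plan(np.array([.4615,-.2567,.152])+GO*z,RF,3)
E
```

```text
N 4 t [-2.09 -1.21  0.59] r [-0.07  0.02  0.02] | total d [-8.35 -4.84  2.39] w [-0.3  0.1  0.1]
```

Request:
arm_command(rows=[{"hand": -1,"tx": -2.09,"ty": -1.21,"tz": 0.59,"rx": 0,"ry": 0,"rz": 0},{"hand": -1,"tx": -2.09,"ty": -1.21,"tz": 0.59,"rx": 0,"ry": 0,"rz": 0},{"hand": -1,"tx": -2.09,"ty": -1.21,"tz": 0.59,"rx": 0,"ry": 0,"rz": 0},{"hand": -1,"tx": -1.8,"ty": -1.0,"tz": 0.5,"rx": 0,"ry": 0,"rz": 0},{"hand": -1,"tx": 0,"ty": 0,"tz": 0,"rx": 0,"ry": 0,"rz": 0},{"hand": -1,"tx": 0,"ty": 0,"tz": 0,"rx": 0,"ry": 0,"rz": 0},{"hand": -1,"tx": 0,"ty": 0,"tz": 0,"rx": 0,"ry": 0,"rz": 0},{"hand": -1,"tx": 0,"ty": 0,"tz": 0,"rx": 0,"ry": 0,"rz": 0}])

```text
time_s: 11.95
eef_pos: [0.4684, -0.247, 0.1394]
tool_rot: [-2.21, -1.76, -0.493]
wrist_force: [0.4, -0.5, -0.7]
opening: 0.018
gripper_force: 78.7
```

```bash
python3 - <<'E'
from ins import *
p,R=pose();o=get_obs();print(o['eef_pos'],np.abs(o['qvel']).max(),o['opening'],o['gripper_force'])
ci=camera_info("wrist");im,d=capture("wrist");cv2.imwrite("pics/w5.png",im[:,:,::-1])
Rc=np.array(ci['R']);M=ci['mtx']
for v in range(20,420,40):
    row=[u for u in range(270,370) if 0<d[v,u]<.2]
    if row:
        u=(row[0]+row[-1])//2;zz=d[v,u];print(v,len(row),(Rc.T@(np.array([(u-M[0][2])/M[0][0]*zz,(v-M[1][2])/M[1][1]*zz,zz])-ci['t'])).round(4))
E
```

```text
[ 0.46836842 -0.24696729  0.13938863] 0.004594882457495842 0.017982555347153432 78.68995428085327
20 21 [ 0.4924 -0.1385  0.1598]
60 20 [ 0.4888 -0.154   0.1596]
100 20 [ 0.4855 -0.1686  0.1582]
140 21 [ 0.4823 -0.1839  0.1589]
180 21 [ 0.479  -0.1982  0.1577]
220 80 [ 0.4756 -0.2134  0.163 ]
260 54 [ 0.4725 -0.2271  0.1653]
300 84 [ 0.4695 -0.2401  0.1644]
340 99 [ 0.4669 -0.2528  0.1654]
380 100 [ 0.464  -0.2654  0.1639]
```

View pics/w5.png

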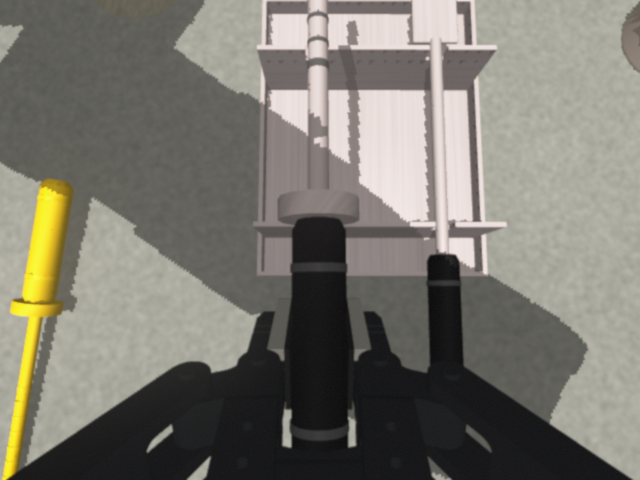

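The rod is held level over its lane (column 318) at about 0.155 m, clear of the tray and at rest. The paddle hasn't moved, so I'll hand in.

```bash
python3 -c "
from cell import *
print(job_done())"
```

```text
the job is handed in; nothing more can be done
None
```

The gauge rod went down the tube until its collar stopped on the mouth (about 12 N of push, held about 0.5 s). It was then drawn right out and is now held level and still about 105 mm above its place in the drip tray; the job is handed in, but no verdict came back.

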